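Zero the level reader and dip its probe through the guide

TASK

Press the bench treadle fully down to its stop for a moment to zero the level reader, and let it spring back up. Then take the level probe (the stem with the square block handle) out of the rack by its handle and lower it upright through the guide hole of the dip station, without the probe touching the guide or the vial, until the dark band on its stem is level with the top of the guide. Finish while still holding it there, still and centred in the hole, and leave everything else standing where it is.

Things in the scene. Friction and masses are not known exactly. Their poses are not given: they have to be found in the camera images.
- station: fixed dip station: white base 120 x 110 x 12 mm; two posts at its +x side carry a square aluminium guide plate 86 x 86 mm, underside 80 and top 100 mm above the table, with a central round through hole of 20 mm diameter. Centred below it a fixed open glass vial: outer diameter 34, inner 28 mm, rim 72 and inner floor 17 mm above the table. Origin: centre of the base's underside, z up
- guide_mouth (a point): centre of the guide hole at the guide plate's top face, 100 mm above the table; z along the hole's axis, up
- rack: fixed white trestle rack: top plate 60 (x) x 190 (y) mm, top face 110 mm above the table, with three vertical 14 mm holes at y -60, 0 and +60 mm; a stem hangs in each, standing on its handle's underside. Which stem is in which hole varies. Origin: centre of the underside, z up
- probe: level probe, about 0.12 kg: grey square block handle 20 x 20 mm, 50 mm tall, on a round steel stem 8 mm in diameter, 100 mm long. A dark band 6 mm wide, 9 mm across, rings the stem 35 mm below the handle. Origin: centre of the handle's underside, which rests on the rack; x, y square to the handle's faces and within 0.25 rad of the rack's; z up along the stem
- probe_band (a point): middle of the dark band on the probe's stem axis, 35 mm below the handle's underside
- probe_tip (a point): lower end of the probe's stem, 100 mm below the handle's underside
- treadle (a joint): angle of the treadle plate, rad: 0 = up (rest), growing as it is pressed down, 0.26 = on its stop, level. A spring returns it; pressed at the pad it takes about 4 N to start and 10 N to reach the stop
- treadle_pad (a point): pressing point on the treadle's top face, in the middle of four black rubber ribs, on the plate's centre line, 90 mm from the hinge and 20 mm from the free end. It is about 48 mm above the table at rest and 25 mm with the treadle on its stop
- treadle_base: fixed dark steel base of the treadle, 140 x 90 x 10 mm; the steel treadle plate (110 x 70 x 6 mm) is hinged 55 mm along +x from its centre, 22 mm above the table, and its raised free end points to -x. Origin: centre of the underside
- stem_knob: another stem in the rack, with a round knob on top, 42 mm above the rack: leave it. Origin: underside of its flange, on the rack's top face
- stem_tbar: another stem in the rack, with a T-bar on top, 48 mm above the rack: leave it. Origin: underside of its flange, on the rack's top face
- tip_box: box of pipette tips, 80 x 115 x 57 mm: leave it. Origin: centre of the underside
- reagent: amber bottle, 54 mm in diameter, 100 mm tall: leave it. Origin: centre of the underside
- jar: white jar, 60 mm in diameter, 65 mm tall: leave it. Origin: centre of the underside
- well_plate: flat white well plate, 85 x 127 x 14 mm: leave it. Origin: centre of the underside
- beaker: glass beaker, 60 mm in diameter, 70 mm tall: leave it. Origin: centre of the underside
Things that resemble listed ones, but are neither listed nor needed, are in the scene too. Leave any orange look-alike of the probe alone.

How it is judged:
By the outcome, as a careful person would: the job done as asked, in the order asked, and still so for the second after the job is handed in, while the arm keeps its last pose, push and grip.
It also fails if it takes over 72 s, if anything falls off the work surface, if the arm or the gripper's body presses on something with over 40 N, if the wrist force passes 120 N, or if a joint passes its speed limit or range.

ROBOT

A 6-joint arm with a two-finger parallel gripper is mounted at the origin on the work surface. World frame = base frame: x ahead of the robot, y to its left, z up, the work surface at z = 0. Lengths are in mm, angles in rad, forces in N, time in s.
With the tool pointing down it reaches from about 300 to 775 mm from the base axis. Payload 14.6 kg.
Tool frame: the origin (TCP) lies at the very end of the fingers, on their centre line; the grasp point (between the pads) lies 19 mm behind it; z points along the fingers, y is the direction in which the jaws open and shut (so a half turn about z gives the same grasp; the last joint's range is limited). The gripper opens to 94 mm and grips with 3 to 60 N. Pads are 16 mm wide; open, the fingers measure 119 mm over their backs; the gripper's body (75 mm by 177 mm) begins 78 mm behind the grasp point.
Start: joints at [1.036, 0.3, 1.521, -0, 1.321, -0.067], TCP at [248.004, 490.9, 183.146] pointing down, gripper open.
Joint ranges: [-3.03, 3.03], [-0.79, 2.21], [0.23, 2.52], [-1.04, 4.18], [0, 3.07], [-2.55, 2.55]. Speed limits (rad/s): [2.22, 2.22, 2.57, 3.14, 3.14, 3.14].

INTERFACE

Orientations are given as a unit quaternion [x, y, z, w].
In Python, from cell import goto, servo_line, move_joints, command_gripper, dwell, ik, get_image, calibration, IKError, hand_in, current_t, current_joint_pos, current_joint_velocities, current_joint_efforts, current_ee_pos, current_tool_rot, current_ft_force, current_torque, current_gripper_width gives the robot as it stands. Calls block until the motion is done:
- goto(position, orientation): joint-space move of the TCP to a pose.
- servo_line(position, frame=None, max_speed=150, stop_force=None): straight line of the TCP; frame=None keeps the orientation; max_speed is the mean speed in mm/s. With stop_force (N) it stops when the force on the tool has changed by that much, and returns True; else False.
- move_joints(angles): joint-space move.
- command_gripper(opening, force=None): opening from 0.0 (shut) to 1.0 (fully open); force is the grip in N (None keeps the last); returns when the fingers have stopped.
- dwell(seconds).
- ik(position, orientation): joint angles nearest the present ones, or None.
- get_image(name): name is "scene" or "top" or "wrist"; returns (picture, depth): 420x560x3 uint8, red, green, blue; 420x560 float32, mm along the optical axis (not along the pixel's ray), 0 where there is no reading.
- calibration(name): a dict with "intrinsics" (3x3 intrinsics, pixels), "rvec" (rotation vector, rad) and "tvec" (3), from world to camera coordinates, as OpenCV has them; the wrist camera has in their place "T_tool_cam" (4x4, takes a point from camera to tool coordinates, whose origin is the TCP and whose axes are the flange's). Camera axes: x right, y down, z forward; pixel columns grow to the right and rows downward; lengths in mm; the calibration is good to about 2 mm. A picture is of the moment at which its call begins: read the wrist's pose just before it. calibration takes no time and is no camera call.
A pose or a line that the arm cannot do raises IKError and nothing moves.
- hand_in(): hands the job in, once; it reports no verdict.
Readings, each from a call of its own:
- current_t(): time.
- current_joint_pos(): joint angles.
- current_joint_velocities(): joint speeds.
- current_joint_efforts(): joint torques, N m.
- current_ee_pos(): TCP position.
- current_tool_rot(): TCP orientation.
- current_ft_force(): force on the tool from outside, world axes, zero at the start.
- current_torque(): the same for the moment, N m.
- current_gripper_width(): opening from 0.0 (shut) to 1.0 (fully open).
Only numpy, scipy, OpenCV 4.12 (cv2) and the standard library are available. Lean on these libraries where they do the work, as an engineer would, in place of code of your own. Each camera call takes 0.05 s, during which the arm holds its last target.

## Working session

There is one attempt and no reset: what is moved stays moved. The work goes in short steps, each a Python script; the robot and the scene stay as the last script left them, time stands still between calls to the robot, and variables do not carry over. Pictures are saved under pics/ and viewed, and the job is handed in when it is done.

```bash
mkdir -p pics; ls; cat > h.py <<'E'
import numpy as np, cv2
from cell import *
from scipy.spatial.transform import Rotation as R
def snap(name,fn):
    T=None
    if name=='wrist':
        p=np.array(current_ee_pos());q=np.array(current_tool_rot())
    im,d=get_image(name)
    c=calibration(name)
    K=np.array(c['intrinsics'])
    if name=='wrist':
        Tw=np.eye(4);Tw[:3,:3]=R.from_quat(q).as_matrix();Tw[:3,3]=p
        T=Tw@np.array(c['T_tool_cam'])
    else:
        Rm=R.from_rotvec(np.array(c['rvec']).ravel()).as_matrix()
        T=np.eye(4);T[:3,:3]=Rm.T;T[:3,3]=-Rm.T@np.array(c['tvec']).ravel()
    cv2.imwrite(f'pics/{fn}.png',im[:,:,::-1])
    np.savez(f'pics/{fn}.npz',im=im,d=d,K=K,T=T)
    return im,d,K,T
def load(fn):
    z=np.load(f'pics/{fn}.npz');return z['im'],z['d'],z['K'],z['T']
def px(fn,u,v):
    im,d,K,T=load(fn)
    z=d[int(v),int(u)]
    p=np.linalg.inv(K)@[u,v,1]*z
    return (T@np.r_[p,1])[:3]
def pz(fn,u,v,zw):
    im,d,K,T=load(fn)
    r=T[:3,:3]@(np.linalg.inv(K)@[u,v,1]);o=T[:3,3]
    return o+r*(zw-o[2])/r[2]
def proj(fn,P):
    im,d,K,T=load(fn)
    P=np.atleast_2d(P);c=(np.linalg.inv(T)@np.c_[P,np.ones(len(P))].T)[:3]
    u=K@c;return (u[:2]/u[2]).T
def crop(fn,out,u0,v0,u1,v1,s):
    im=load(fn)[0][v0:v1,u0:u1,::-1]
    cv2.imwrite(f'pics/{out}.png',cv2.resize(im,None,fx=s,fy=s,interpolation=cv2.INTER_CUBIC))
E
python3 - <<'E'
from h import *
print(current_t(),current_tool_rot())
for n in('scene','top','wrist'):
    a=snap(n,n+'0'); print(n,a[2].round(1).tolist(),a[3].round(3).tolist())
E
```

```text
pics
0.0 [ 2.31772017e-01  9.72769958e-01 -5.55887539e-04 -1.77450883e-04]
scene [[462.9, 0.0, 282.0], [0.0, 462.9, 211.7], [0.0, 0.0, 1.0]] [[-0.677, 0.623, -0.393, 976.736], [0.736, 0.57, -0.365, 463.184], [-0.003, -0.536, -0.844, 1021.784], [0.0, 0.0, 0.0, 1.0]]
top [[392.2, 0.0, 284.4], [0.0, 392.2, 215.1], [0.0, 0.0, 1.0]] [[0.0, -0.989, 0.147, 393.532], [-1.0, -0.004, -0.021, 86.631], [0.021, -0.147, -0.989, 1144.499], [0.0, 0.0, 0.0, 1.0]]
wrist [[311.4, 0.0, 282.9], [0.0, 311.4, 209.7], [0.0, 0.0, 1.0]] [[0.451, 0.854, 0.259, 171.794], [0.893, -0.431, -0.132, 529.07], [-0.001, 0.29, -0.957, 384.841], [0.0, 0.0, 0.0, 1.0]]
```

View pics/scene0.png

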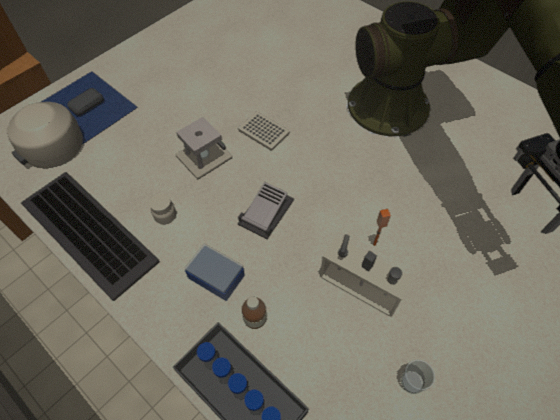

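View pics/top0.png

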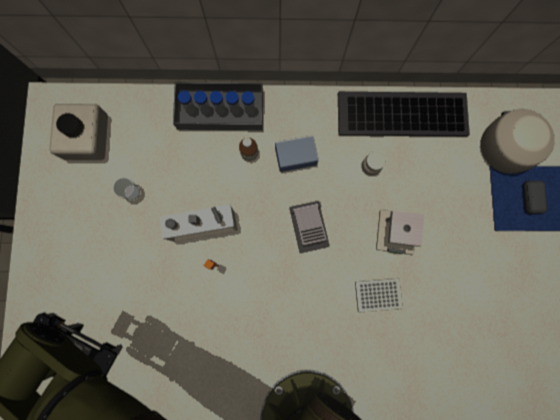

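View pics/wrist0.png

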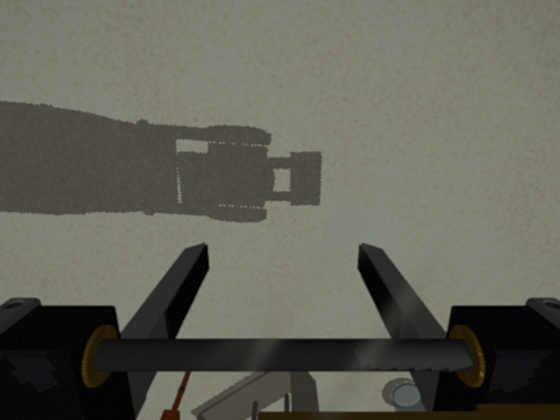

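```bash
python3 - <<'E'
from h import *
crop('top0','t_rack',150,190,250,280,7)
crop('top0','t_tst',280,190,440,270,5)
crop('scene0','s_rack',310,195,420,320,6)
crop('scene0','s_tst',170,100,310,250,5)
E
```

```text
(no output)
```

View pics/t_rack.png

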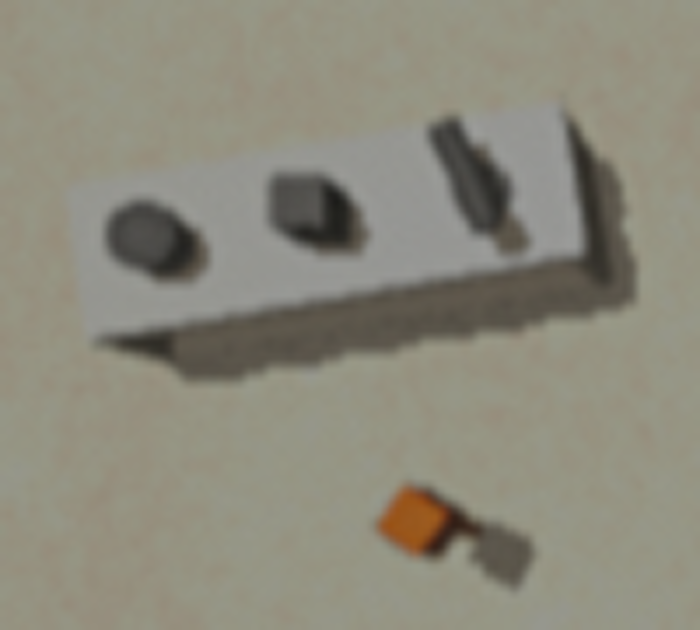

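View pics/t_tst.png

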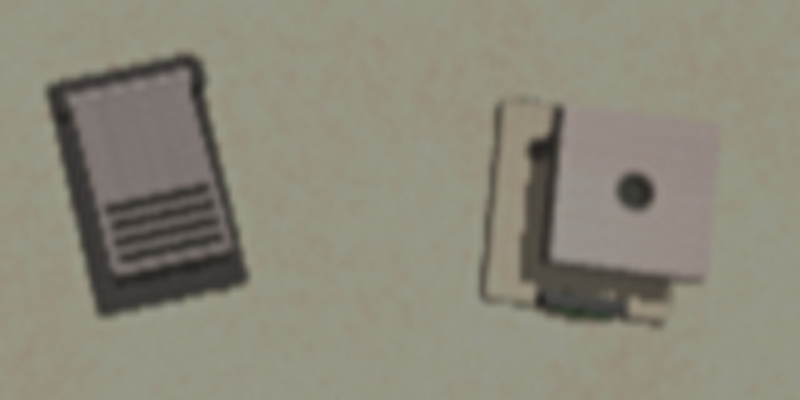

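View pics/s_rack.png

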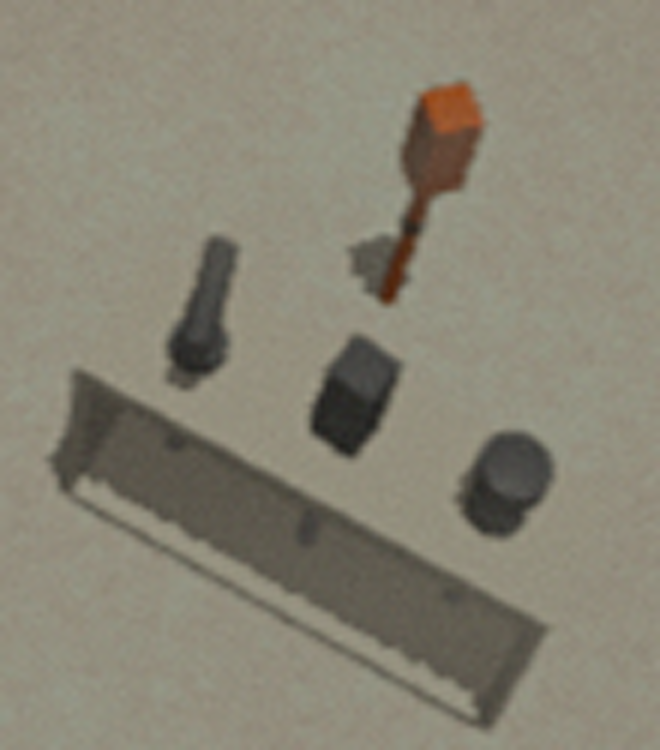

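View pics/s_tst.png

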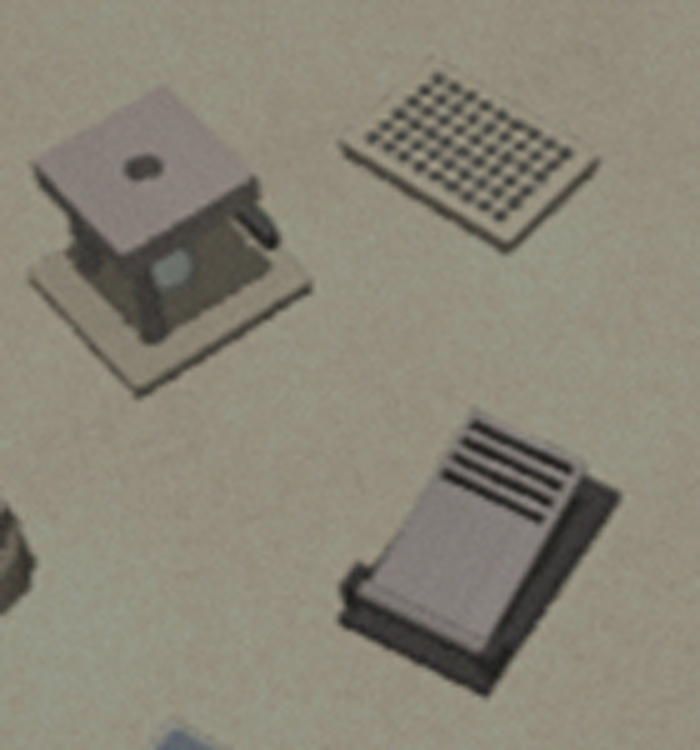

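```bash
python3 - <<'E'
from h import *
np.set_printoptions(precision=1,suppress=True)
print('hole',pz('top0',280+635/5,190+190/5,100), px('top0',414,220))
print('hole s',pz('scene0',170+144/5,100+168/5,100))
for u,v in((564,106),(720,122),(704,282),(550,262)): print('plate',pz('top0',280+u/5,190+v/5,100))
for u,v in((163,88),(258,188),(127,252),(34,164)): print('plate s',pz('scene0',170+u/5,100+v/5,100))
print('pad',pz('top0',280+167/5,190+223/5,48), px('top0',313,230))
print('pad s',pz('scene0',170+510/5,100+470/5,48))
for u,v in((68,95),(192,68)): print('hinge end',pz('top0',280+u/5,190+v/5,25))
for u,v in((50,88),(195,55),(245,278),(100,313)): print('tbase',pz('top0',280+u/5,190+v/5,10))
print('probe',pz('top0',150+298/7,190+200/7,160), px('top0',192,217))
print('probe s',pz('scene0',310+368/6,195+360/6,160))
for u,v in((270,178),(318,175),(330,222),(275,222)):print('  h',pz('top0',150+u/7,190+v/7,160))
print('knob',pz('top0',150+140/7,190+228/7,152))
print('tbar',pz('top0',150+447/7,190+125/7,158),pz('top0',150+488/7,190+225/7,158))
for u,v in((70,187),(560,105),(585,258),(97,338)):print('rack',pz('top0',150+u/7,190+v/7,110))
print('orange',px('top0',150+413//7,190+520//7))
print('orange s',px('scene0',310+450//6,195+105//6),px('scene0',310+388//6,195+296//6))
E
```

```text
hole [ 514.7 -266.1  100. ] [ 536.8 -286.9   98. ]
hole s [ 516.5 -262.7  100. ]
plate [ 560.4 -229.5  100. ]
plate [ 552.  -314.3  100. ]
plate [ 465.2 -301.1  100. ]
plate [ 475.7 -218.5  100. ]
plate s [ 470.9 -298.1  100. ]
plate s [ 485.4 -208.1  100. ]
plate s [ 561.  -226.3  100. ]
plate s [ 553.9 -307.9  100. ]
pad [501.3 -18.   48. ] [515.1 -17.7  40.5]
pad s [501.7 -12.5  48. ]
hinge end [577.8  36.5  25. ]
hinge end [593.9 -35.6  25. ]
tbase [584.3  46.4  10. ]
tbase [604.4 -39.1  10. ]
tbase [473.1 -66.5  10. ]
tbase [452.8  17.7  10. ]
probe [530.1 297.6 160. ] [534.1 299.3 159.6]
probe s [529.1 300.2 160. ]
  h [538.1 307.9 160. ]
  h [539.2 290.7 160. ]
  h [522.1 285.9 160. ]
  h [522.1 305.6 160. ]
knob [520.8 355.9 152. ]
tbar [558.  245.2 158. ] [521.5 229.4 158. ]
rack [541.7 394.3 110. ]
rack [573.9 210.1 110. ]
rack [515.2 199.5 110. ]
rack [484.5 381.6 110. ]
orange [416.6 254.9 149.3]
orange s [416.5 256.2 149.2] [419.9 257.6   6. ]
```

```bash
cat >> h.py <<'E'
def quat(phi):
    y=np.array([np.cos(phi),np.sin(phi),0]);z=np.array([0,0,-1.]);x=np.cross(y,z)
    return R.from_matrix(np.c_[x,y,z]).as_quat().tolist()
E
python3 - <<'E'
from h import *
goto([510,235,300],quat(0.2)); print(current_t())
snap('wrist','w1')
crop('w1','w1c',130,0,430,260,2.6)
E
```

```text
1.5833
```

View pics/w1.png

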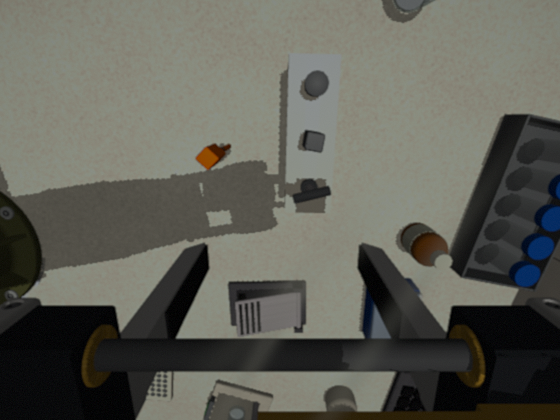

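```bash
cat >> h.py <<'E'
def cloud(fn):
    im,d,K,T=load(fn)
    v,u=np.mgrid[:d.shape[0],:d.shape[1]]
    p=np.stack([(u-K[0,2])/K[0,0]*d,(v-K[1,2])/K[1,1]*d,d],-1)
    P=p@T[:3,:3].T+T[:3,3]; P[d<=0]=np.nan
    return P
E
python3 - <<'E'
from h import *
np.set_printoptions(precision=2,suppress=True)
for fn,win in (('w1',(120,165,290,340)),('top0',(208,228,182,205)),('scene0',(245,275,355,385))):
    P=cloud(fn)[win[0]:win[1],win[2]:win[3]].reshape(-1,3)
    m=(P[:,2]>154)&(P[:,2]<167)
    Q=P[m]; r=cv2.minAreaRect(Q[:,:2].astype(np.float32)); print(fn,len(Q),np.median(Q[:,2]),Q.mean(0),r)
P=cloud('w1'); Q=P[40:215,270:360].reshape(-1,3); Q=Q[(abs(Q[:,2]-110)<4)]; print(np.median(Q[:,2]),cv2.minAreaRect(Q[:,:2].astype(np.float32)))
crop('w1','w1c',280,40,350,220,4)
crop('w1','w1d',290,118,340,164,12)
E
```

```text
w1 352 160.36979214084562 [530.05 299.49 160.29] ((530.4169921875, 299.2110290527344), (20.08218002319336, 20.042953491210938), 1.3133362531661987)
top0 63 158.19395542376708 [530.03 298.22 158.37] ((530.5032348632812, 298.1296691894531), (19.974632263183594, 18.409286499023438), 8.671141624450684)
scene0 91 158.88697593323093 [531.93 300.24 158.82] ((530.4518432617188, 299.7813415527344), (21.06632423400879, 20.08042335510254), 2.652421712875366)
110.57783124484757 ((530.5806274414062, 299.2763977050781), (60.303916931152344, 190.43112182617188), 10.19226360321045)
```

View pics/w1d.png

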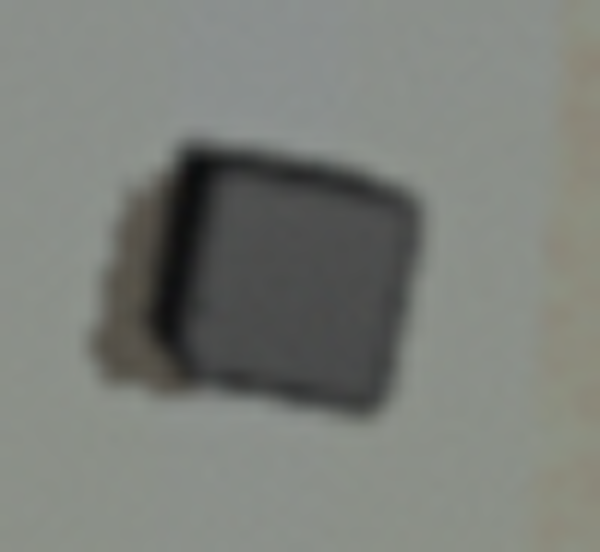

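```bash
python3 - <<'E'
from h import *
np.set_printoptions(precision=2,suppress=True)
goto([500,-80,220],quat(0.2)); print(current_t())
snap('wrist','w2')
command_gripper(0.0,20); print(current_t())
P=cloud('w2')
E
```

```text
2.8667
4.3333
```

View pics/w2.png

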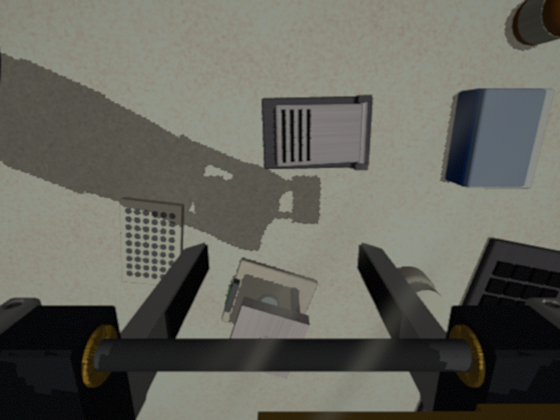

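```bash
python3 - <<'E'
from h import *
np.set_printoptions(precision=2,suppress=True)
crop('w2','w2c',255,85,385,185,6)
P=cloud('w2')
for u,v in((280,134),(295,134),(330,134),(295,115),(295,155)): print(u,v,px('w2',u,v))
Q=P[85:180,250:385].reshape(-1,3);Q=Q[(Q[:,2]>7)];print(cv2.minAreaRect(Q[:,:2].astype(np.float32)))
E
```

```text
280 134 [484.17 -16.78  52.98]
295 134 [501.41 -13.58  47.6 ]
330 134 [543.31  -5.65  36.75]
295 115 [496.94   7.25  47.13]
295 155 [506.52 -37.38  48.22]
((529.78369140625, -8.895587921142578), (140.05825805664062, 89.99597930908203), 12.627585411071777)
```

View pics/w2c.png

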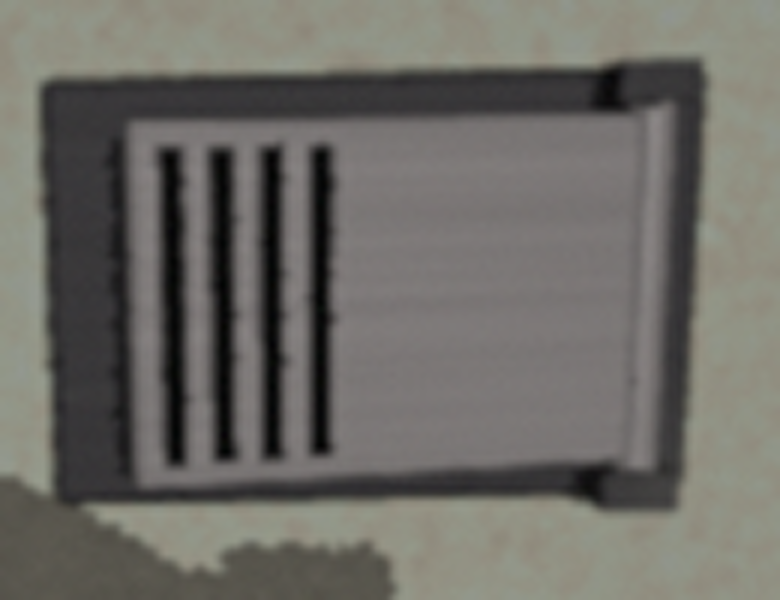

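```bash
python3 - <<'E'
from h import *
np.set_printoptions(precision=2,suppress=True)
q=quat(0.22)
goto([500,-15.6,80],q); print(current_t(),current_ft_force())
servo_line([500,-15.6,56],max_speed=60)
s=servo_line([496.5,-16.4,20],max_speed=25,stop_force=16)
print(s,current_t(),np.array(current_ee_pos()),np.array(current_ft_force()))
dwell(0.3)
print(s,current_t(),np.array(current_ee_pos()),np.array(current_ft_force()))
snap('scene','s1')
crop('s1','s1c',220,160,310,250,7)
E
```

```text
5.0 [ 0.36 -0.81  0.07]
False 7.15 [496.39 -16.43  20.15] [-3.63 -0.43  5.87]
False 7.45 [496.37 -16.44  20.16] [-3.37 -0.26  5.69]
```

View pics/s1c.png

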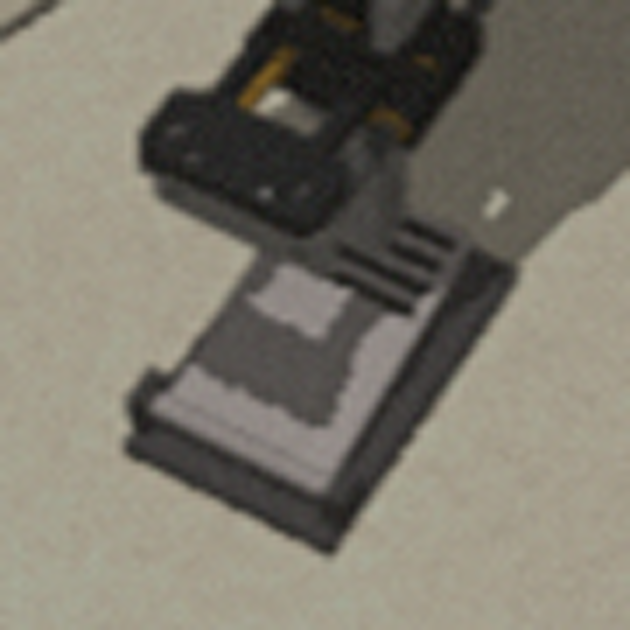

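```bash
python3 - <<'E'
from h import *
np.set_printoptions(precision=2,suppress=True)
print(current_gripper_width(),np.array(current_torque()))
snap('wrist','w3')
s=servo_line([496.4,-16.4,14],max_speed=15,stop_force=12)
print(s,current_t(),np.array(current_ee_pos()),np.array(current_ft_force()))
snap('scene','s2')
crop('s2','s2c',220,160,310,250,7)
E
```

```text
0.0035847760028106927 [-0.13  0.82  0.02]
False 8.1 [496.15 -16.53  14.14] [-4.67 -1.73  7.82]
```

View pics/s2c.png

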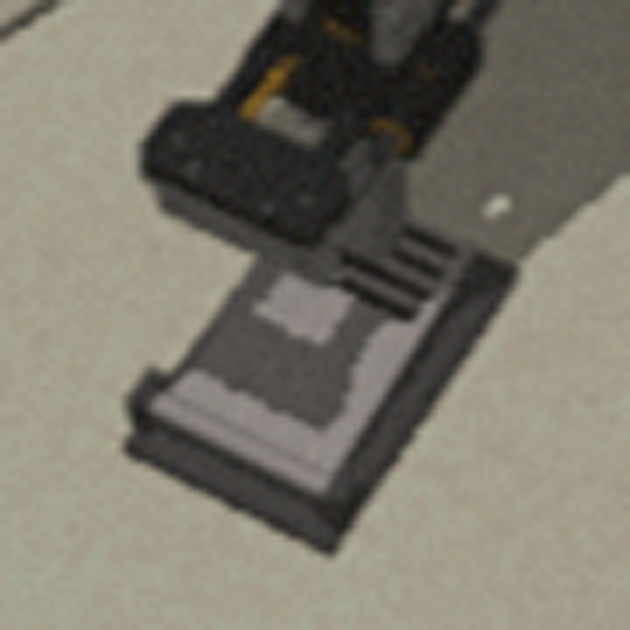

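View pics/w3.png

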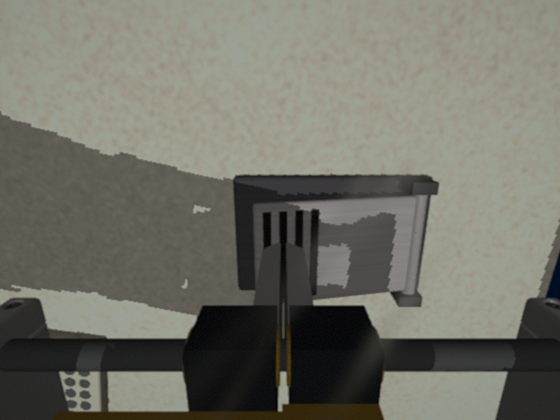

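```bash
python3 - <<'E'
from h import *
np.set_printoptions(precision=2,suppress=True)
c=np.array([529.8,-8.9]);a=.2204;ux=np.array([np.cos(a),np.sin(a)]);uy=np.array([-ux[1],ux[0]])
for fn in('scene0','s1','s2','w2','w3'):
    P=cloud(fn).reshape(-1,3);d=P[:,:2]-c;lx=d@ux;ly=d@uy
    m=(abs(ly)<33)&(P[:,2]<60)&(P[:,2]>12)&(lx>-50)&(lx<45)
    # robust line z vs lx
    x,z=lx[m],P[m,2]
    for _ in range(8):
        k=np.polyfit(x,z,1);r=abs(z-np.polyval(k,x));g=r<2.5 if _>1 else r<8
        x,z=x[g],z[g]
    print(fn,m.sum(),len(x),'angle',-np.arctan(k[0]),'z@pad',np.polyval(k,-33),'z hinge',np.polyval(k,55))
E
```

```text
scene0 929 701 angle 0.26415017275644237 z@pad 48.464417666948066 z hinge 24.663026967940144
s1 728 543 angle 0.1949506035372153 z@pad 41.947687732852415 z hinge 24.571341215641596
s2 709 521 angle 0.13314662656774776 z@pad 36.003750176277045 z hinge 24.217113319454473
w2 4390 4387 angle 0.26394515816763453 z@pad 49.388939597288235 z hinge 25.606908904704987
w3 10937 10563 angle 0.18847238481860037 z@pad 42.3758147159626 z hinge 25.59103046902527
```

```bash
python3 - <<'E'
from h import *
np.set_printoptions(precision=2,suppress=True)
s=servo_line([496.2,-16.5,-2],max_speed=15,stop_force=8)
print(s,current_t(),np.array(current_ee_pos()),np.array(current_ft_force()))
dwell(0.3)
print(np.array(current_ee_pos()),np.array(current_ft_force()))
snap('scene','s3');snap('wrist','w4')
c=np.array([529.8,-8.9]);a=.2204;ux=np.array([np.cos(a),np.sin(a)]);uy=np.array([-ux[1],ux[0]])
for fn in('s3','w4'):
    P=cloud(fn).reshape(-1,3);d=P[:,:2]-c;lx=d@ux;ly=d@uy
    m=(abs(ly)<33)&(P[:,2]<60)&(P[:,2]>12)&(lx>-50)&(lx<45)
    x,z=lx[m],P[m,2]
    for _ in range(8):
        k=np.polyfit(x,z,1);r=abs(z-np.polyval(k,x));g=r<2.5 if _>1 else r<8
        x,z=x[g],z[g]
    print(fn,m.sum(),len(x),'angle',-np.arctan(k[0]),'z@pad',np.polyval(k,-33),'z hinge',np.polyval(k,55))
E
```

```text
True 8.925 [495.68 -16.66   2.78] [-4.95  0.06 12.29]
[495.7  -16.66   2.8 ] [-3.56  0.5  12.28]
s3 671 506 angle 0.004557761070208312 z@pad 25.102685644711578 z hinge 24.701599893253096
w4 12815 11809 angle 0.003550447849881535 z@pad 25.838463270069052 z hinge 25.526022546435787
```

```bash
python3 - <<'E'
from h import *
np.set_printoptions(precision=2,suppress=True)
s=servo_line([495.7,-16.6,0],max_speed=8,stop_force=8)
print(s,current_t(),np.array(current_ee_pos()),np.array(current_ft_force()))
dwell(0.3)
servo_line([497,-16.4,40],max_speed=60)
servo_line([499,-16,110],max_speed=150)
snap('scene','s4')
print(current_t(),np.array(current_ft_force()))
c=np.array([529.8,-8.9]);a=.2204;ux=np.array([np.cos(a),np.sin(a)]);uy=np.array([-ux[1],ux[0]])
for fn in('s4',):
    P=cloud(fn).reshape(-1,3);d=P[:,:2]-c;lx=d@ux;ly=d@uy
    m=(abs(ly)<33)&(P[:,2]<60)&(P[:,2]>12)&(lx>-50)&(lx<45)
    x,z=lx[m],P[m,2]
    for _ in range(8):
        k=np.polyfit(x,z,1);r=abs(z-np.polyval(k,x));g=r<2.5 if _>1 else r<8
        x,z=x[g],z[g]
    print(fn,m.sum(),len(x),'angle',-np.arctan(k[0]),'z@pad',np.polyval(k,-33),'z hinge',np.polyval(k,55))
goto([500,-16,300],quat(0.2))
command_gripper(0.5,25)
goto([530,230,300],quat(0.02))
snap('wrist','w5'); print(current_t(),current_gripper_width())
E
```

```text
True 9.5333 [495.7  -16.64   2.81] [-4.78  1.21 12.17]
11.2833 [0.93 0.86 0.32]
s4 916 679 angle 0.26375936176800246 z@pad 48.47617545897155 z hinge 24.711688101308162
13.95 0.4967328971637329
```

View pics/w5.png

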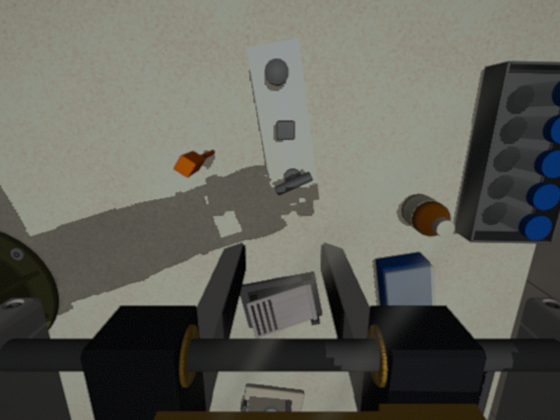

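```bash
python3 - <<'E'
from h import *
np.set_printoptions(precision=2,suppress=True)
P=cloud('w5')[110:150,265:305].reshape(-1,3);Q=P[(P[:,2]>154)&(P[:,2]<167)]
print(len(Q),np.median(Q[:,2]),cv2.minAreaRect(Q[:,:2].astype(np.float32)))
c=calibration('wrist');T=np.array(c['T_tool_cam']);K=np.array(c['intrinsics']);print(T)
def tp(p):
    x=np.linalg.inv(T)@np.r_[p,1];x=K@x[:3];return x[:2]/x[2]
print('tcp',tp([0,0,0]),tp([0,0,-19]),tp([0,0,-22]),tp([0,47,0]),tp([0,47,-20]))
for fn in('w1','w5','w3'):
    im,d,_,_=load(fn)
    v,u=np.mgrid[:420,:560]
    p=np.stack([(u-K[0,2])/K[0,0]*d,(v-K[1,2])/K[1,1]*d,d],-1)@T[:3,:3].T+T[:3,3]
    m=(d>0)&(d<260)&(v>225)&(v<300)
    q=p[m]; print(fn,m.sum(),q.max(0) if m.any() else '',q.min(0) if m.any() else '')
    for rr in (235,240,245,250,255,260,270,280):
        mm=(d[rr]>0)&(d[rr]<260); print(rr,np.where(mm)[0][:1],np.where(mm)[0][-1:],p[rr][mm].mean(0) if mm.any() else '')
E
```

```text
365 160.32849759847568 ((530.8395385742188, 299.4736328125), (19.348526000976562, 19.736942291259766), 1.3555684089660645)
[[   0.     -0.96   -0.29   84.85]
 [   1.      0.      0.     -0.41]
 [  -0.     -0.29    0.96 -202.19]
 [   0.      0.      0.      1.  ]]
tcp [283.29 241.99] [283.34 253.51] [283.35 255.52] [350.38 241.99] [356.89 254.17]
w1 4353 [ 34.84  79.79 -21.98] [  -8.39  -80.7  -124.74]
235 [] [] 
240 [] [] 
245 [193] [372] [  9.16  -0.57 -26.55]
250 [183] [382] [  8.87  -0.58 -33.27]
255 [179] [386] [  8.21  -1.4  -38.74]
260 [175] [390] [  7.23  -0.52 -43.19]
270 [167] [398] [  5.99  -0.5  -52.64]
280 [160] [405] [  6.03  -0.51 -63.26]
w5 3555 [ 34.8   80.02 -21.72] [  -8.29  -81.06 -124.64]
235 [] [] 
240 [] [] 
245 [232] [333] [  9.21  -0.56 -26.67]
250 [223] [342] [  9.17  -0.56 -33.95]
255 [220] [345] [  8.51  -0.53 -39.39]
260 [218] [347] [  8.05  -0.54 -44.88]
270 [213] [352] [  7.07  -0.53 -54.7 ]
280 [209] [356] [  7.26  -0.5  -65.43]
w3 41282 [ 35.29 214.16  21.96] [ -59.53 -231.12 -125.42]
235 [0] [559] [ 1.92 -4.45  8.45]
240 [0] [559] [-2.02 -4.56  8.55]
245 [0] [559] [-5.91 -4.3   8.43]
250 [0] [559] [-9.65 -4.99  7.89]
255 [0] [559] [-13.37  -4.53   7.27]
260 [0] [559] [-17.15  -4.76   6.75]
270 [0] [559] [-24.79  -4.47   5.73]
280 [0] [559] [-32.48  -4.72   4.63]
```

```bash
python3 - <<'E'
from h import *
np.set_printoptions(precision=2,suppress=True)
q=quat(0.023)
goto([530.6,299.3,190],q)
s=servo_line([530.6,299.3,96],max_speed=100,stop_force=8)
print(s,current_t(),np.array(current_ee_pos()),np.array(current_ft_force()))
snap('scene','s5');snap('wrist','w6')
crop('s5','s5c',320,190,420,290,7)
E
```

```text
False 15.625 [530.96 299.46  96.77] [-0.17  0.15 -0.08]
```

View pics/s5c.png

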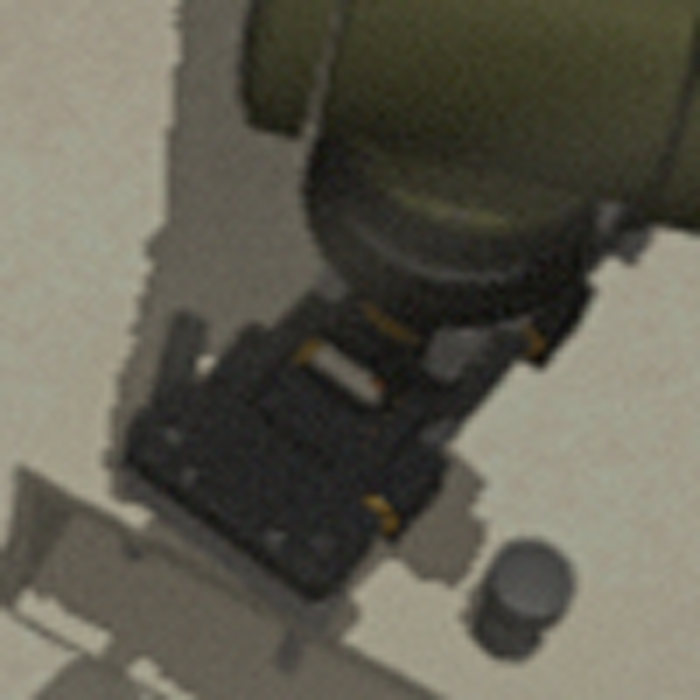

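View pics/w6.png

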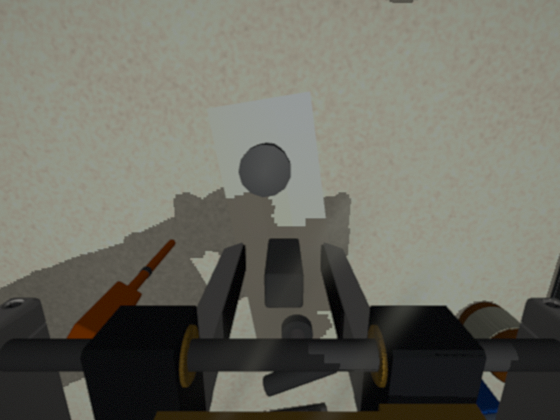

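```bash
python3 - <<'E'
from h import *
np.set_printoptions(precision=2,suppress=True)
command_gripper(0.0,30)
print(current_t(),current_gripper_width()*94,np.array(current_ft_force()))
x,y,z=current_ee_pos()
s=servo_line([x,y,z+30],max_speed=60,stop_force=10)
print(s,current_t(),np.array(current_ee_pos()),np.array(current_ft_force()))
s=servo_line([x,y,z+180],max_speed=150)
dwell(.3)
print(s,current_t(),np.array(current_ee_pos()),np.array(current_ft_force()),current_gripper_width()*94)
snap('scene','s6');snap('wrist','w7');snap('top','t6')
E
```

```text
16.2583 19.69897355522476 [-0.37 -0.45  0.62]
False 16.9083 [530.52 299.26 125.96] [-0.35 -0.28 -1.39]
False 18.3583 [530.56 299.28 275.75] [ 0.32  0.28 -0.79] 19.98348256739884
```

View pics/s6.png

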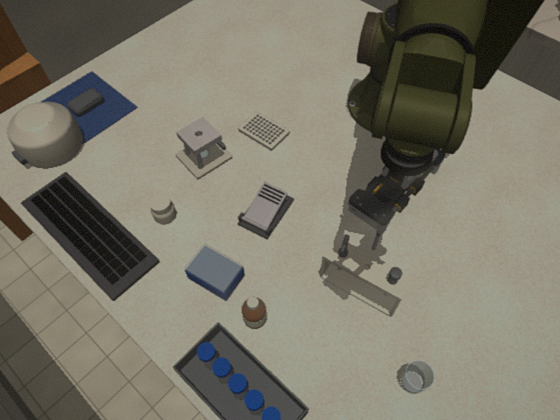

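View pics/w7.png

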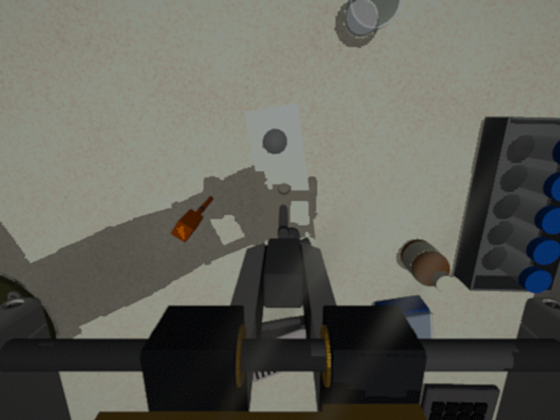

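```bash
python3 - <<'E'
from h import *
np.set_printoptions(precision=2,suppress=True)
goto([516,-335,290],quat(0.0)); dwell(.2)
print(current_t(),np.array(current_ee_pos()))
snap('wrist','w8');snap('scene','s7');snap('top','t7')
crop('w8','w8c',180,80,400,245,3.5)
E
```

```text
20.975 [ 516.28 -334.55  289.98]
```

View pics/w8c.png

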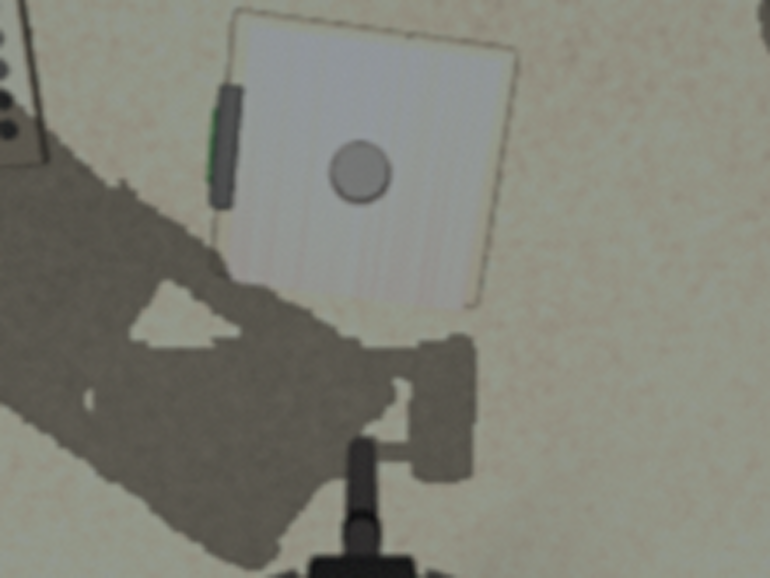

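View pics/s7.png

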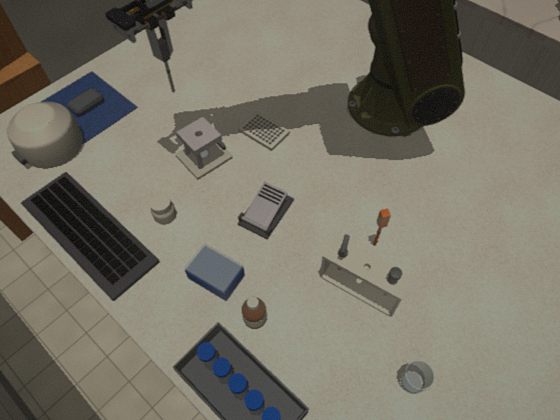

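```bash
python3 - <<'E'
from h import *
np.set_printoptions(precision=2,suppress=True)
c=calibration('wrist');Tc=np.array(c['T_tool_cam']);K=np.array(c['intrinsics'])
def tp(p):
    x=np.linalg.inv(Tc)@np.r_[p,1];x=K@x[:3];return x[:2]/x[2]
for dx in(-2,-1,0,1,2): print(dx,'tip far edge',tp([dx+4,0,86.3]),'tip ctr',tp([dx,0,86.3]),'band ctr',tp([dx,0,21.3]),'handle', tp([dx+10,0,-13.7]))
im,d,K,T=load('w8')
g=cv2.cvtColor(im,cv2.COLOR_RGB2GRAY)
sub=g[110:150,262:305]; print(sub[19,::3])
m=((sub<150)).astype(np.uint8)
n,l,st,ce=cv2.connectedComponentsWithStats(m); print(st,ce+[262,110])
k=l[19,21];cs,_=cv2.findContours((l==k).astype(np.uint8),0,1);e=cv2.fitEllipse(max(cs,key=len));print(e)
u,v=e[0][0]+262,e[0][1]+110
print('hole',u,v,pz('w8',u,v,100))
P=cloud('w8');Q=P[75:175,225:335].reshape(-1,3);Q=Q[abs(Q[:,2]-100)<6];print(np.median(Q[:,2]),cv2.minAreaRect(Q[:,:2].astype(np.float32)))
for r in (206,208,210,215,220,225,228,232,236): 
    w=np.where(g[r,270:300]<60)[0]; print(r,w.min()+270 if len(w) else '',w.max()+270 if len(w) else '')
E
python3 - <<'E'
from h import *
crop('w8','w8d',265,195,300,245,14)
crop('w8','w8e',262,110,305,150,14)
E
```

```text
-2 tip far edge [283.13 205.24] tip ctr [283.13 209.21] band ctr [283.24 233.61] handle [283.33 238.78]
-1 tip far edge [283.13 204.24] tip ctr [283.13 208.22] band ctr [283.24 232.39] handle [283.34 237.35]
0 tip far edge [283.13 203.24] tip ctr [283.13 207.23] band ctr [283.24 231.17] handle [283.34 235.92]
1 tip far edge [283.14 202.24] tip ctr [283.13 206.23] band ctr [283.24 229.95] handle [283.34 234.48]
2 tip far edge [283.14 201.23] tip ctr [283.13 205.24] band ctr [283.24 228.72] handle [283.34 233.03]
[149 150 148 150 115 118 118 118 117 114 138 148 148 150 147]
[[   0    0   43   40  220]
 [   0    0   43   40 1500]] [[279.69 125.4 ]
 [283.49 130.1 ]]
((21.052448272705078, 19.70315170288086), (45.317264556884766, 50.12489700317383), 88.83654022216797)
hole 283.0524482727051 129.70315170288086 [ 516.24 -266.37  100.  ]
100.55314252545125 ((515.0620727539062, -265.4916687011719), (86.08699035644531, 86.16824340820312), 82.69644165039062)
206 280 285
208 280 286
210 279 286
215 279 286
220 280 286
225 279 286
228 279 287
232 278 288
236 279 287
```

View pics/w8d.png

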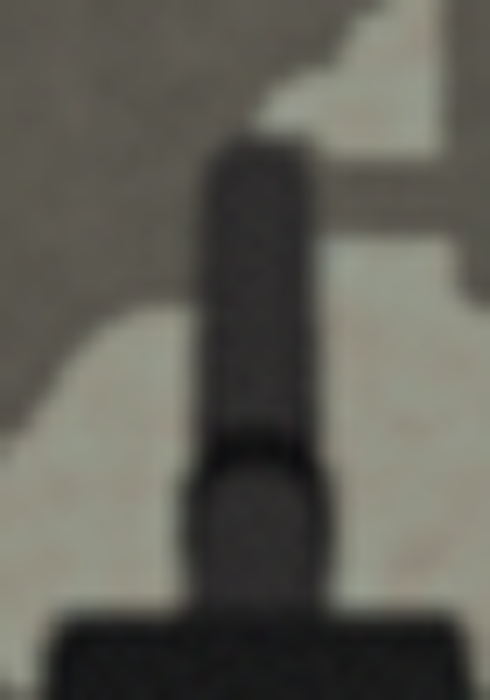

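View pics/w8e.png

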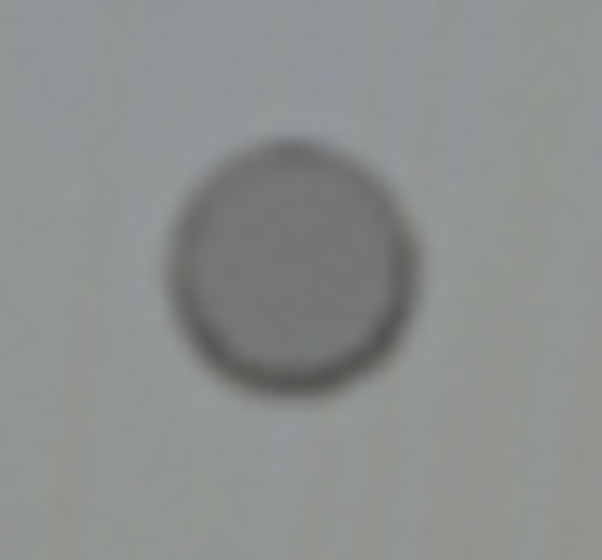

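```bash
python3 - <<'E'
from h import *
np.set_printoptions(precision=2,suppress=True)
goto([515.6,-265,260],quat(0.0))
servo_line([515.6,-265,200],max_speed=60); dwell(.4)
print(current_t(),np.array(current_ee_pos()),np.array(current_ft_force()))
snap('wrist','w9');snap('scene','s8');snap('top','t8')
crop('w9','w9d',240,180,330,260,8)
crop('s8','s8d',165,70,245,170,7)
crop('t8','t8d',360,180,450,260,8)
E
```

```text
23.075 [ 515.6  -265.    200.06] [-0.55 -0.47 -0.15]
```

View pics/w9d.png

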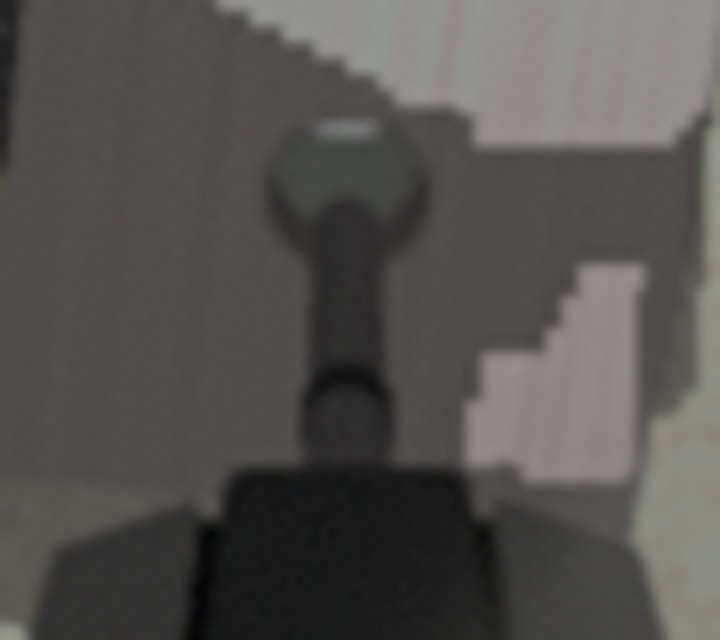

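View pics/s8d.png

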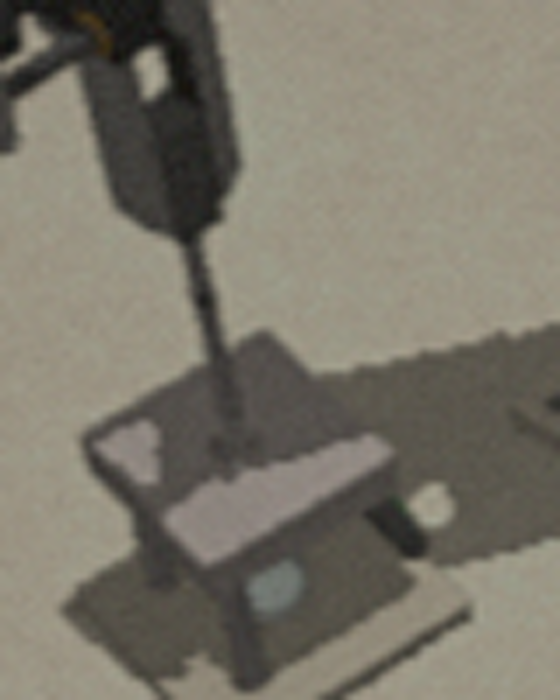

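View pics/t8d.png

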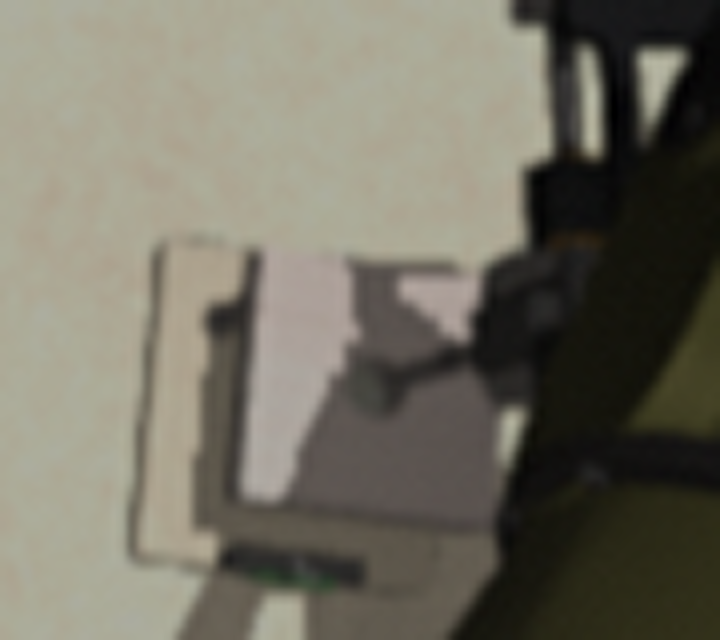

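```bash
python3 - <<'E'
from h import *
np.set_printoptions(precision=2,suppress=True)
c=calibration('wrist');Tc=np.array(c['T_tool_cam']);K=np.array(c['intrinsics'])
def tp(p):
    x=np.linalg.inv(Tc)@np.r_[p,1];x=K@x[:3];return x[:2]/x[2]
for dx in(-2,-1,0,1,2): print(dx,'hole far',tp([dx+10,0,100]),'L',tp([dx,-10,100]),'R',tp([dx,10,100]),'near',tp([dx-10,0,100]))
crop('w9','w9e',265,185,302,222,16)
# scene: stem line and hole
for P in ([515.6,-265,100],[515.6,-265,113.7],[515.6,-265,121.3],[515.6,-265,178.7]):
    print('scene',P,(proj('s8',P)[0]-[165,70])*7,'top',(proj('t8',P)[0]-[360,180])*8)
E
```

```text
-2 hole far [283.12 195.69] L [273.21 205.3 ] R [293.02 205.3 ] near [283.11 214.73]
-1 hole far [283.12 194.72] L [273.2  204.35] R [293.03 204.35] near [283.11 213.8 ]
0 hole far [283.12 193.75] L [273.19 203.39] R [293.04 203.39] near [283.11 212.86]
1 hole far [283.12 192.77] L [273.18 202.44] R [293.05 202.44] near [283.11 211.92]
2 hole far [283.12 191.8 ] L [273.18 201.48] R [293.06 201.48] near [283.11 210.98]
scene [515.6, -265, 100] [234.37 440.84] top [372.52 381.27]
scene [515.6, -265, 113.7] [228.68 415.98] top [386.06 376.53]
scene [515.6, -265, 121.3] [225.47 401.98] top [393.72 373.85]
scene [515.6, -265, 178.7] [200.09 291.27] top [455.41 352.26]
```

View pics/w9e.png

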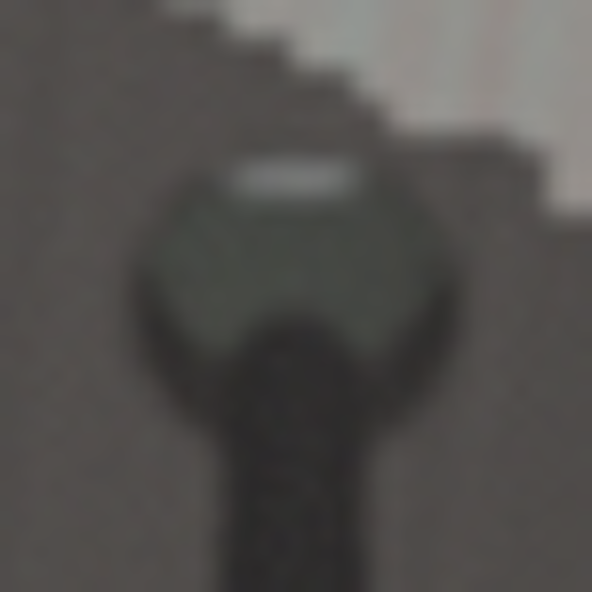

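```bash
python3 - <<'E'
from h import *
np.set_printoptions(precision=2,suppress=True)
servo_line([515.8,-264.7,200],max_speed=30); dwell(.2)
s=servo_line([515.8,-264.7,165],max_speed=40,stop_force=5)
print(s,current_t(),np.array(current_ee_pos()),np.array(current_ft_force()))
if not s:
    s=servo_line([515.8,-264.7,121],max_speed=30,stop_force=5); dwell(.5)
print(s,current_t(),np.array(current_ee_pos()),np.array(current_ft_force()))
snap('wrist','w10');snap('scene','s9');snap('top','t9')
crop('w10','w10d',250,190,320,250,11)
crop('s9','s9d',165,80,245,160,9)
crop('t9','t9d',370,190,440,250,10)
E
```

```text
False 24.7 [ 515.91 -264.79  165.28] [-0.54 -0.29 -0.73]
False 26.8167 [ 515.78 -264.7   120.98] [-0.62  0.41 -1.6 ]
```

View pics/w10d.png

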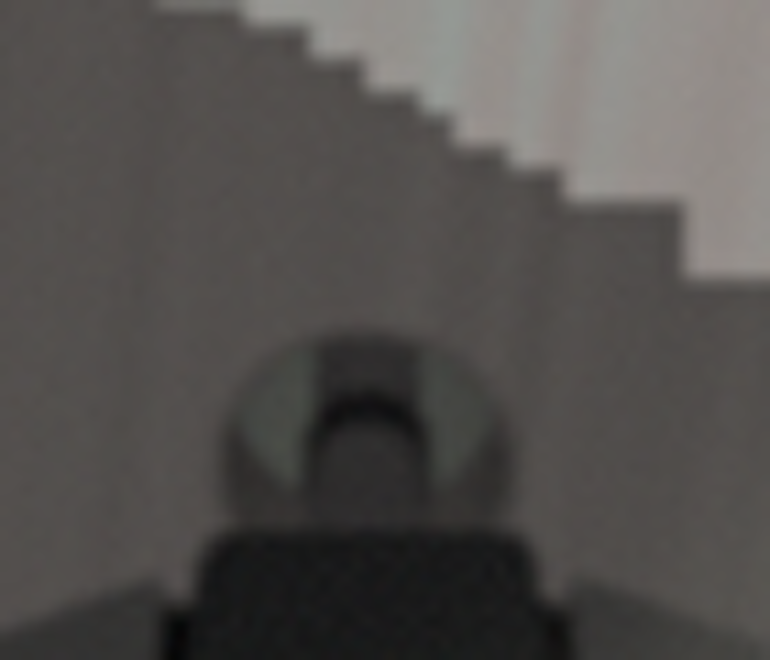

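View pics/s9d.png

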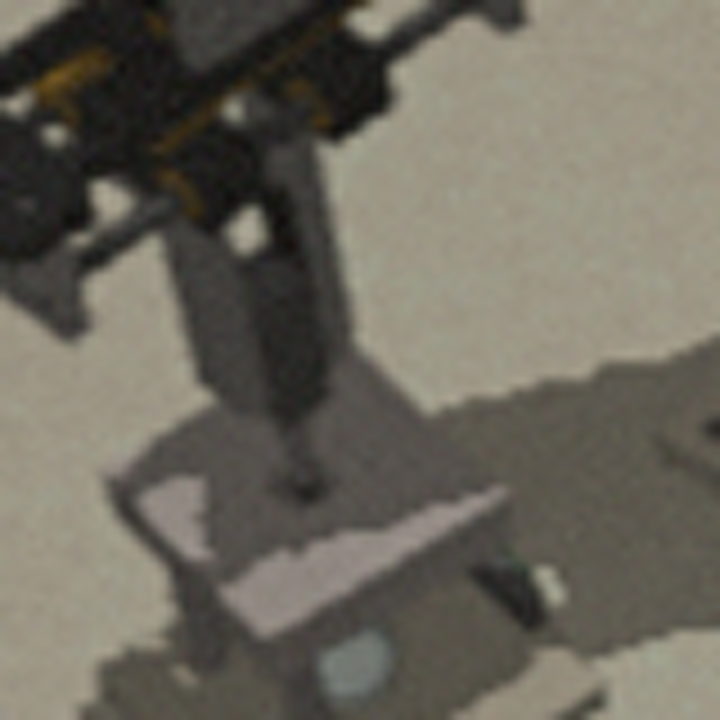

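View pics/t9d.png

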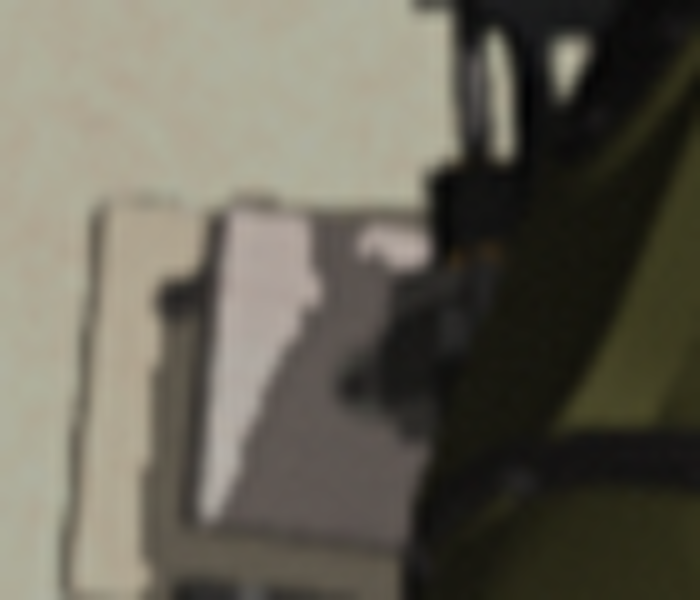

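```bash
python3 - <<'E'
from h import *
np.set_printoptions(precision=2,suppress=True)
c=calibration('wrist');Tc=np.array(c['T_tool_cam']);K=np.array(c['intrinsics'])
def tp(p):
    x=np.linalg.inv(Tc)@np.r_[p,1];x=K@x[:3];return x[:2]/x[2]
cr=lambda p:(tp(p)-[250,190]+.5)*11
for n,p in dict(holefar=[10,0,21],holeL=[0,-10,21],holeR=[0,10,21],bandbot=[4.5,0,24],bandtop=[4.5,0,18],handle=[10,0,-14],stemhidden=[4,0,24]).items(): print(n,cr(p), 'd/dx',cr(np.array(p)+[1,0,0])-cr(p),'d/dz',cr(np.array(p)+[0,0,1])-cr(p))
for n,P in dict(band=[515.8,-264.7,100],bb=[515.8,-264.7,97],bt=[515.8,-264.7,103],hb=[515.8,-264.7,135]).items(): print(n,(proj('s9',P)[0]-[165,80]+.5)*9)
crop('w10','w10e',262,212,305,245,17)
crop('s9','s9e',185,115,215,150,20)
E
```

```text
holefar [371.24 323.53] d/dx [  0.01 -13.82] d/dz [-0.02 -4.61]
holeL [227.38 459.91] d/dx [ -0.17 -13.49] d/dz [ 0.55 -5.1 ]
holeR [514.95 459.91] d/dx [  0.18 -13.49] d/dz [-0.6 -5.1]
bandbot [371.13 384.42] d/dx [  0.01 -13.49] d/dz [-0.02 -4.77]
bandtop [371.27 413.84] d/dx [  0.01 -13.79] d/dz [-0.02 -5.  ]
handle [372.21 512.46] d/dx [  0.01 -15.85] d/dz [-0.03 -6.26]
stemhidden [371.12 391.15] d/dx [  0.01 -13.48] d/dz [-0.02 -4.79]
band [306.01 482.19]
bb [307.6  489.11]
bt [304.42 475.24]
hb [287.02 399.32]
```

View pics/w10e.png

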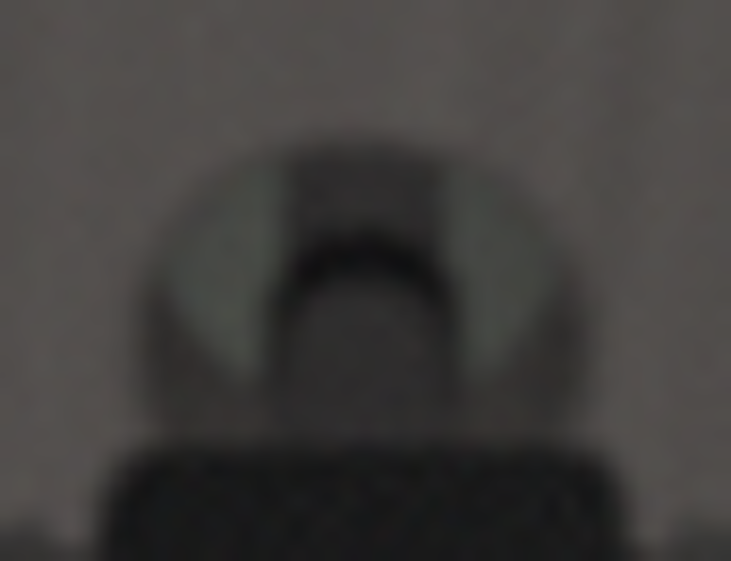

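View pics/s9e.png

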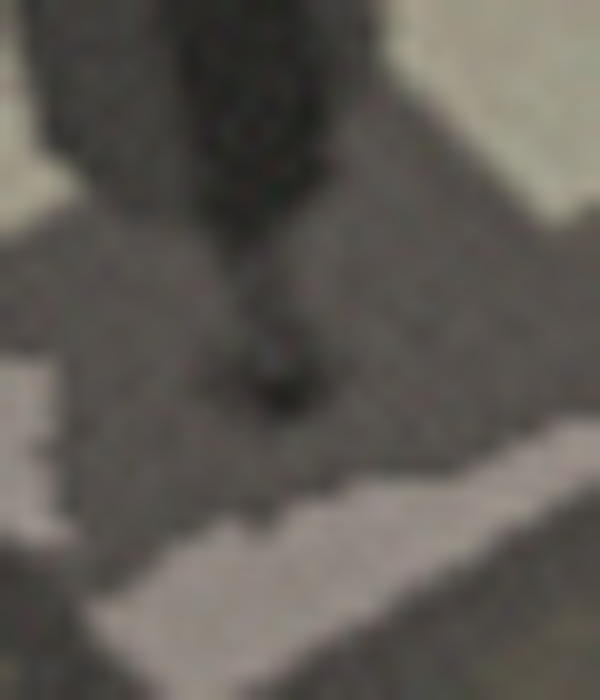

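```bash
python3 - <<'E'
from h import *
np.set_printoptions(precision=1,suppress=True,linewidth=150)
crop('s8','s8e',185,95,210,140,18)
crop('s7','s7e',155,45,185,100,13)
for fn,xy,tz in(('s8',(515.6,-265),200),('s7',(516.3,-334.5),290),('s9',(515.8,-264.7),121)):
    g=cv2.cvtColor(load(fn)[0],cv2.COLOR_RGB2GRAY).astype(np.float32)
    zs=np.arange(-100,2,2)+14+tz
    best=[]
    for off in (-1,0,1):
        uv=proj(fn,np.c_[np.full(len(zs),xy[0]),np.full(len(zs),xy[1]),zs]).astype(np.float32)
        best.append(cv2.remap(g,uv[:,0]+off,uv[:,1],cv2.INTER_LINEAR).ravel())
    print(fn);
    for i in range(10,51): print(int(zs[i]-14-tz),[round(float(b[i])) for b in best],end=' ')
    print()
E
```

```text
s8
-80 [67, 61, 63] -78 [65, 61, 62] -76 [63, 59, 63] -74 [64, 61, 63] -72 [66, 63, 63] -70 [71, 63, 61] -68 [77, 62, 63] -66 [79, 59, 66] -64 [80, 58, 69] -62 [80, 58, 73] -60 [81, 59, 79] -58 [83, 59, 83] -56 [79, 58, 83] -54 [77, 58, 83] -52 [81, 59, 83] -50 [82, 58, 83] -48 [79, 57, 82] -46 [76, 56, 78] -44 [75, 54, 75] -42 [63, 45, 68] -40 [54, 38, 64] -38 [59, 40, 63] -36 [63, 43, 65] -34 [70, 53, 70] -32 [74, 58, 74] -30 [77, 58, 76] -28 [75, 60, 78] -26 [71, 61, 82] -24 [72, 59, 79] -22 [76, 58, 82] -20 [77, 59, 90] -18 [78, 60, 87] -16 [77, 59, 81] -14 [76, 59, 83] -12 [68, 56, 82] -10 [51, 48, 74] -8 [43, 41, 66] -6 [38, 36, 57] -4 [39, 36, 44] -2 [40, 37, 38] 0 [40, 40, 41] 
s7
-80 [80, 58, 80] -78 [77, 60, 83] -76 [76, 60, 80] -74 [75, 58, 75] -72 [70, 55, 78] -70 [71, 56, 82] -68 [74, 56, 80] -66 [73, 58, 81] -64 [72, 58, 81] -62 [72, 59, 81] -60 [70, 56, 78] -58 [70, 56, 78] -56 [70, 59, 81] -54 [72, 59, 80] -52 [75, 59, 78] -50 [74, 58, 77] -48 [74, 57, 79] -46 [75, 55, 79] -44 [71, 55, 80] -42 [63, 49, 75] -40 [59, 36, 60] -38 [53, 32, 50] -36 [55, 38, 52] -34 [63, 53
[... 314 characters left out ...]
78 [136, 138, 140] -76 [137, 136, 137] -74 [137, 136, 136] -72 [138, 137, 136] -70 [138, 138, 137] -68 [138, 139, 137] -66 [134, 139, 137] -64 [121, 133, 134] -62 [106, 122, 126] -60 [89, 98, 101] -58 [79, 81, 82] -56 [80, 81, 79] -54 [81, 81, 77] -52 [81, 82, 80] -50 [78, 83, 82] -48 [72, 78, 80] -46 [65, 71, 77] -44 [54, 55, 66] -42 [47, 43, 55] -40 [44, 40, 49] -38 [45, 41, 46] -36 [53, 51, 49] -34 [58, 59, 54] -32 [61, 62, 57] -30 [63, 62, 59] -28 [66, 60, 58] -26 [66, 59, 59] -24 [63, 61, 64] -22 [64, 61, 66] -20 [66, 61, 66] -18 [66, 62, 65] -16 [63, 63, 66] -14 [57, 59, 64] -12 [52, 54, 61] -10 [48, 46, 55] -8 [45, 40, 50] -6 [42, 40, 45] -4 [39, 38, 41] -2 [42, 39, 39] 0 [43, 40, 39]
```

View pics/s8e.png

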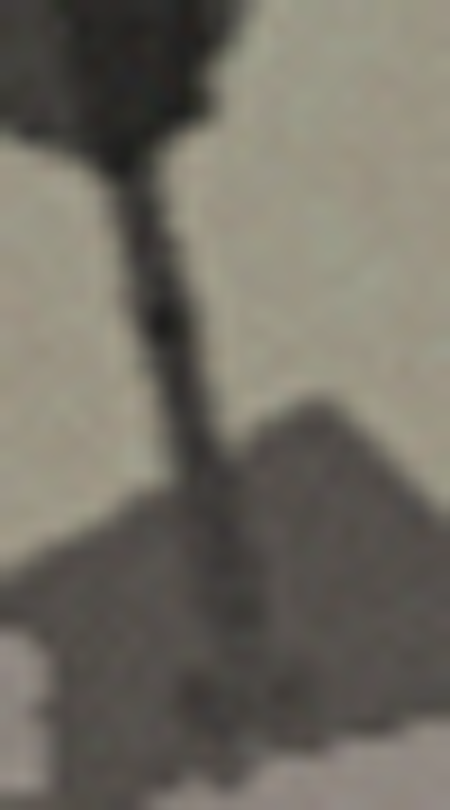

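View pics/s7e.png

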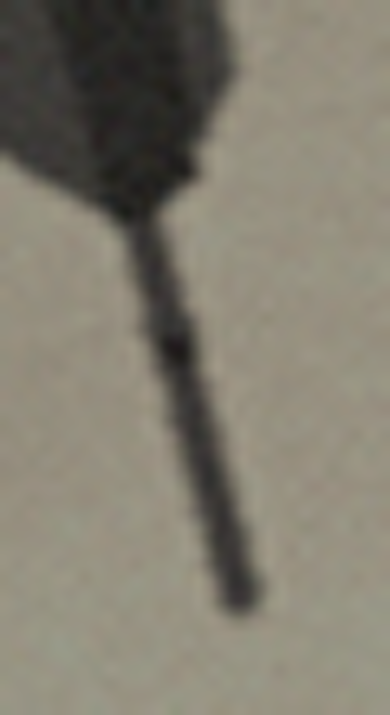

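```bash
python3 - <<'E'
from h import *
np.set_printoptions(precision=1,suppress=True,linewidth=150)
for fn in('w6','w7','w8','w9','w10'):
    im,d,K,T=load(fn)
    g=cv2.cvtColor(im,cv2.COLOR_RGB2GRAY)
    print(fn,g[228:246,280:288].mean(1).round().astype(int), d[228:246,284].round(1))
    print('   ',g[296:316,280:288].mean(1).round().astype(int), d[296:316,284].round(1))
fs=[load(f)[0][225:325,245:325,::-1] for f in('w6','w7','w8','w10')]
cv2.imwrite('pics/cmp.png',cv2.resize(np.hstack(fs),None,fx=2.5,fy=4,interpolation=cv2.INTER_CUBIC))
E
```

```text
w6 [86 88 87 88 88 88 88 88 90 86 56 28 24 25 26 26 26 26] [200.6 199.7 200.4 201.2 200.8 200.9 202.  203.1 202.7 202.7 199.4 198.  196.  194.1 192.3 191.6 189.5 188.3]
    [50 51 51 51 51 51 51 51 51 50 50 62 79 84 84 84 84 84 84 84] [157.9 158.9 158.1 158.5 157.8 159.4 159.8 158.9 158.4 159.2 160.5 161.6 218.1 216.8 216.8 218.3 218.8 218.2 219.6 219.9]
w7 [27 37 42 44 44 44 44 44 45 42 32 25 24 24 24 25 25 24] [233.4 232.  229.8 227.8 226.7 225.2 223.7 220.2 218.1 217.5 198.  197.2 196.6 193.8 191.1 191.2 190.6 187.8]
    [ 48  49  48  48  48  48  48  47  48  46  43  64 111 128 128 127 126 127 127 128] [156.6 156.  157.8 157.8 156.7 157.6 158.  158.3 159.  158.4 158.6 158.8 551.6 552.1 552.5 553.1 552.  553.2 555.6 556.3]
w8 [28 38 42 44 43 44 44 44 45 44 35 27 23 24 25 25 25 25] [234.  232.3 229.5 228.4 224.5 223.8 223.6 220.8 219.9 218.1 197.9 195.6 195.8 194.4 193.7 190.6 189.6 187.8]
    [ 51  50  50  51  50  50  50  50  50  49  47  54  84 104 108 108 108 108 108 107] [156.8 156.7 158.2 157.3 157.  158.  158.8 157.5 157.7 158.  158.4 158.3 569.  570.4 567.5 568.9 569.4 572.1 573.8 572.7]
w9 [27 37 42 44 44 44 44 44 46 43 31 26 24 24 24 25 24 25] [233.9 233.8 229.8 227.8 226.9 225.  222.7 221.3 217.2 217.9 199.  197.2 195.8 194.9 191.9 191.9 188.3 187.4]
    [ 53  53  53  53  53  54  53  53  53  52  50  61  99 124 131 130 130 129 130 130] [157.9 158.2 157.5 156.8 157.7   0.  158.5 158.4 157.8 158.9 159.9 160.1 464.6 464.6 465.3 463.3 467.1 466.7 466.2 468.2]
w10 [27 38 44 44 45 45 45 44 46 44 32 25 26 25 25 26 25 25] [233.9 233.1 230.3 227.7 227.3 225.2 222.7 221.6 219.9 217.9 198.4 197.5 196.5 193.9 192.4 191.9 189.9 188.8]
    [ 53  52  53  53  53  53  53  53  54  53  49  70 117 134 134 132 133 133 132 131] [157.2 158.3 157.1 158.  157.9 157.8 157.9 158.3 158.3 159.  158.5 159.6 373.1 374.  372.9 374.1 375.9 373.8 374.2 375.8]
```

View pics/cmp.png

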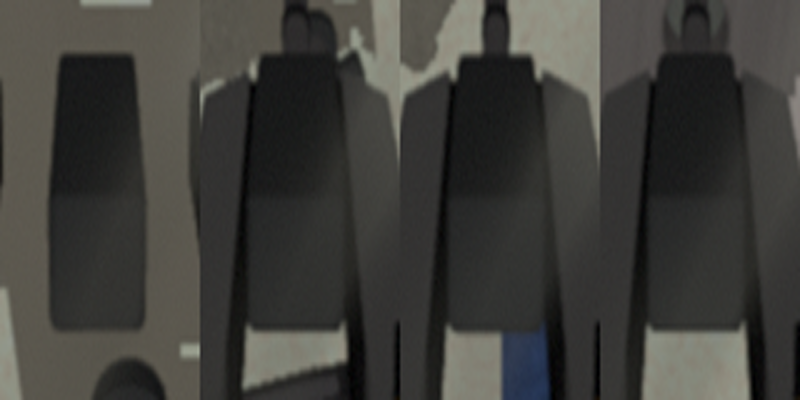

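```bash
python3 - <<'E'
from h import *
np.set_printoptions(precision=3,suppress=True)
print(current_t(),np.array(current_ee_pos()),np.array(current_ft_force()),np.array(current_joint_velocities()),current_gripper_width()*94)
hand_in()
E
```

```text
26.9667 [ 515.791 -264.709  120.995] [ 0.418  0.176 -1.236] [-0.001 -0.001 -0.     0.     0.    -0.001] 20.133327865308875
the job is handed in; nothing more can be done
```

I pressed the treadle to its stop and let it spring back. The probe is now held upright in the guide hole with the dark band at the guide's top, and I handed in at 27 s.

- **Treadle:** at the bottom the plate measured level, within 0.005 rad. The force rose sharply there twice, which is what a hard stop gives. It settled at 12 N. After release it measured 0.264 rad up, the same as before I pressed it.
- **Fingertips:** they end about 22 mm short of the stated TCP. Both the treadle contact and the wrist camera showed this, so I set the heights to allow for it. The first presses stopped short for this reason and I continued down.
- **Grip:** wrist pictures before and after the lift show the handle had not slipped or tilted between the fingers.
- **Insertion:** no contact showed on the way down. The force trigger never tripped, and the reading changed by no more than about 1 N.
- **Centring:** the final wrist picture puts the stem within about 0.3 mm of the hole's centre, and the arm was still.
- **Band height:** from the grip height on the rack, the band comes out at 100.1–100.2 mm, where the guide's top is 100 mm. The scene camera suggested about 1 mm lower. Its resolution is about ±1 mm, so I trusted the grip height.
- **Rest of the scene:** I saw nothing else moved in the scene picture taken after the probe was out of the rack. I did not compare object positions one by one.

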